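# Index a bicycle crank over the anvil and lock its spindle

## Robot

A 7-joint arm with a two-finger parallel gripper is mounted at the origin on the work surface. World frame = base frame: x ahead of the robot, y to its left, z up, the work surface at z = 0. Lengths are in m, angles in rad, forces in N, time in s.
With the tool pointing down it reaches from about 0.425 to 0.925 m from the base axis. Payload 6.8 kg.
Tool frame: the origin (TCP) lies at the centre of the arm's flange, where the gripper is bolted on; the fingertips stand 173 mm ahead of it and the grasp point (between the pads) lies 155 mm ahead of it (r.hold_point_z is the distance from the TCP to the grasp point, in m); z points along the fingers, x is the direction in which the jaws open and shut, and the axes are right-handed (so a half turn about z gives the same grasp; the last joint's range is limited). The gripper opens to 85 mm and grips with 20 to 120 N. Pads are 22 mm wide; open, the fingers measure 114 mm over their backs; the gripper's body (76 mm by 85 mm) begins 54 mm behind the grasp point. The pads swing forward as they close: fully open they stand 13 mm farther back than shut.
Start: joints at [-1.458, 0.477, 0.022, 1.555, -0.011, 1.109, -0.083], TCP at [0.148, 0.659, 0.405] pointing down, gripper open.
Joint ranges: [-2.96, 2.96], [-0.34, 2.1], [-1.41, 1.46], [0.24, 2.44], [-1.37, 4.51], [0.17, 1.92], [-2.96, 2.96]. Speed limits (rad/s): [2.39, 2.39, 3.14, 3.14, 3.14, 3.14, 3.14].

## Interface

Orientations are given as a rotation vector (axis times angle).
In Python, from bench import r gives the robot as it stands.
- The arm moves only by the tool apply_moves, never from a script. Its arguments are lists of equal length, an entry for each row: "dp": the shift along the tool's x, y, z scaled (see below), a list of three; "twist": the turn, a rotation vector about the tool's x, y, z scaled (see below), a list of three; "jaw": the closure in counts, from 0 (fully open) to 255 (shut). In form: {"dp": [[x, y, z], ...], "twist": [[rx, ry, rz], ...], "jaw": [jaw, ...]}. A call has 1 to 20 rows; each row shifts and turns the pose as measured when the row begins, along the tool's axes as they then stand; what a row does not reach is not made up. The controller multiplies each number of a shift by 12 cm and each number of a turn by 120 degrees. A row lasts 1/10 s, in which the tool goes at most 50 mm and 8.59 degrees, less where a joint would pass 70% of its speed; a pose out of reach is approached as far as the arm can. A call with a number of a shift or a turn outside -1 to 1 is refused whole. A call with a gripper value outside its range is refused whole. The fingers move at their own pace and stop on an object; "grip_force" is the grip in N (left out, the last holds). Time passes only in rows, so rows that do not move let the fingers close. It gives the time, the measured TCP pose, the force and the opening at its end, in the units of the state.
- r.get_obs(): the state, without advancing time (a new reading comes with each control period).
- r.grab_frame(name): name is "side" or "top"; returns a dict with "color" (384x512x3 uint8, red, green, blue), "z_map" (384x512 float32, m along the optical axis (not along the pixel's ray), 0 where there is no reading), "intrinsics" (3x3 intrinsics, pixels), "R" (3x3) and "t" (3): a world point X has camera coordinates R X + t. Camera axes: x right, y down, z forward; pixel columns grow to the right and rows downward; lengths in m; the calibration is good to about 2 mm. A picture is of the moment at which its call begins.
- r.hand_in(): hands the job in, once; it reports no verdict.
The state is a dict: "clock": time; "joints": joint angles; "qvel": joint speeds; "tau": joint torques, N m; "tcp_pos": TCP position; "orientation": TCP orientation; "contact_force": force on the tool from outside, world axes, zero at the start; "moment": the same for the moment, N m; "grip_width": finger opening in m.
Only numpy, scipy, OpenCV 4.12 (cv2) and the standard library are available. Lean on these libraries where they do the work, as an engineer would, in place of code of your own. Each camera call takes 0.05 s, during which the arm holds its last target.

## Task

The crank on the bench fixture has to be set up for its pedal thread to be cleaned out: with a fingertip, gently push the crank arm round until its pedal eye is centred over the round anvil (not over the square block), then push the spindle-lock lever by its knob as far as it will go, against its stop. Only push: do not pinch the crank, lift it off its spindle, or disturb the other things lying about. Leave the crank centred and move clear.

Things in the scene. Friction and masses are not known exactly. Their poses are not given: they have to be found in the camera images.
- crank (a joint): angle of the crank about its upright spindle, rad, growing counter-clockwise from above; 0 midway between the two posts, limits -1.6 to 1.6. It turns stiffly (friction 0.25 N m: 2 to 3 N pushed sideways towards its end) and stays where it is left. Round its hub (top 82 mm above the table) sits a dark toothed chainring of 68 mm radius, 48 to 55 mm above the table.
- hub (a joint): how far the crank has been lifted up along its spindle, m; 0 seated. It sits by its weight (0.65 kg) only and would lift off.
- crank_eye (a point): centre of the pedal eye (dark 14 mm hole, thin steel rim) at the outer end of the black bicycle crank arm: 170 mm from crank_axis, 69 mm above the table, mid-height of the arm. The arm is level, 24 mm wide, 18 mm high (60 to 78 mm above the table), its end a disc 36 mm across; it points roughly towards the robot.
- crank_axis (a point): point on the crank's spindle axis, 70 mm above the table; fixed to the fixture board (pale plywood, 270 x 450 mm, 12 mm thick). A frame whose x, y are the board's own; board spans x -200 to 70 mm, y -250 to 200 mm about the axis.
- anvil: round steel anvil post with a 52 mm disc head and a dark hole in the middle, standing on the board; origin at the centre of its foot, head top 48 mm above the table, 12 mm under the arm. It stands 170 mm from crank_axis, at crank angle +0.80 or -0.80 rad.
- block: square-headed steel post (52 mm square, top 48 mm above the table) at the other of these two places; origin at the centre of its foot. Not the target.
- lock_lever (a joint): angle of the spindle-lock lever about its upright pivot, rad: 0 fully open, 1.2 against the stop (locked), growing clockwise from above. Friction 0.15 N m (about 1.6 N at the knob); it stays where it is left. Locking does not hold the crank against a push.
- lever_knob (a point): middle of the upright black knob at the lever's end: 20 mm diameter, from 55 to 89 mm above the table; this point is 73 mm above the table, 95 mm from lever_axis. The lever below it is a flat steel bar 14 mm wide, 56 to 64 mm above the table.
- lever_axis (a point): point on the lever's pivot axis, 65 mm above the table, on a grey 50 mm square block on the board; the lever's round boss here reaches 65 mm. A thin steel stop pin (8 mm thick, top 67 mm) stands 50 mm from the pivot, on the side of the lever's closed place.
- pedal: loose black pedal, about 95 x 116 x 25 mm, lying on the board; origin at the centre of the underside of its frame. Bystander.
- bearing_cup: loose dark steel ring, 42 mm across, 20 mm high, on the board; origin at the centre of its underside. Bystander.
- socket: loose steel socket, 24 mm across, 32 mm high, standing on the board; origin at the centre of its underside. Bystander.
- grease_jar: white jar 70 mm across, 60 mm high, on the left; origin under its centre. Bystander.
- wrench: steel spanner lying on the table on the right; origin under its middle. Bystander.

How it is judged:
On the way, in this order (a step that is already met when the one before it is completed fails the run):
1. the pedal eye is centred over the round anvil (within 8 mm) with the lock lever still open, and the crank at rest (horizontal distance between crank_eye and anvil below 0.008 m and velocity of joint crank between -0.05 and 0.05 rad/s), for 0.3 s.
2. the lock lever is pushed to its stop (value of joint lock_lever above 1.1 rad), for 0.2 s.
At the end, for the whole second after the job is handed in: The pedal eye stands within 8 mm (horizontally) of the centre of the round anvil, the crank seated on its spindle and at rest, and the lock lever within 0.1 rad of its stop (all of step 1 and value of joint lock_lever above 1.1 rad and value of joint hub below 0.004 m); the robot touches nothing.
It fails at once if the crank is lifted more than 6 mm on its spindle (value of joint hub above 0.006 m).
It fails at once if the fingers press or pinch the crank with more than 30 N (contact force between the fingers and crank above 30 N).
It fails at once if a bystander (pedal, bearing cup, socket, grease jar or wrench) is moved more than 25 mm (distance of any of pedal, bearing_cup, socket, grease_jar, wrench from where it was at the start of the episode above 0.025 m).
It also fails if it takes over 54 s, if anything falls off the work surface, if the arm or the gripper's body presses on something with over 40 N, if the wrist force passes 120 N, or if a joint passes its speed limit or range.

## Working session

There is one attempt and no reset: what is moved stays moved. The work goes in short steps, Python scripts to look and compute and a tool call to move; the robot and the scene stay as the last step left them, time stands still between calls to the robot, and variables do not carry over. Pictures are saved under pics/ and viewed, and the job is handed in when it is done.

Besides the shell and the picture viewer there is one more tool, called after "Request:" by a JSON object that holds its "name" and its "arguments". apply_moves: Moves the arm, as the interface text tells. Shifts and turns lie within -1 to 1; 1 stands for 12 cm of shift or 120 degrees of turn. Its arguments: {"type":"object","properties":{"dp":{"type":"array"},"twist":{"type":"array"},"jaw":{"type":"array"},"grip_force":{"type":"number"}},"required":["dp","twist","jaw"]}

```bash
ls; mkdir -p pics; python3 - <<'E'
from bench import r
import cv2,numpy as np,pickle
o=r.get_obs();print(o)
for n in("top","side"):
    f=r.grab_frame(n);pickle.dump(f,open(n+"0.pkl","wb"))
    cv2.imwrite(f"pics/{n}0.png",cv2.resize(f["color"][:,:,::-1],(768,576),interpolation=cv2.INTER_CUBIC))
    print(n,f["intrinsics"],f["R"],f["t"])
E
```

```text
pics
{'clock': 0.0, 'joints': array([-1.4580748 ,  0.47781175,  0.02235603,  1.55644596, -0.01151519,
        1.10929839, -0.08307887]), 'qvel': array([ 0.00061594,  0.00160666, -0.00118025,  0.0004337 , -0.00053385,
        0.00212423, -0.00132601]), 'tau': array([ 7.65088007e-04, -5.96467710e+01,  1.60782617e+00, -2.81189150e+01,
        1.23030500e-02,  9.49789421e-03,  9.16317262e-07]), 'tcp_pos': array([0.14778424, 0.65834403, 0.40372025]), 'orientation': array([ 2.45169357e+00,  1.96238932e+00, -2.11561069e-03]), 'contact_force': array([ 0.09678552,  0.36240491, -0.19895282]), 'moment': array([0.01275391, 0.03701568, 0.04039388]), 'grip_width': 0.08506390258082938}
top [[398.06896074   0.         252.0697089 ]
 [  0.         398.06896074 186.3054288 ]
 [  0.           0.           1.        ]] [[-0.01372779 -0.99977046  0.01644947]
 [-0.98718071  0.01093504 -0.15923151]
 [ 0.15901508 -0.0184245  -0.98710422]] [0.02060259 0.53882427 1.25766789]
side [[441.30469606   0.         250.21256043]
 [  0.         441.30469606 183.76858874]
 [  0.           0.           1.        ]] [[ 0.74865257 -0.66282259 -0.01362121]
 [-0.43477806 -0.47536021 -0.76485339]
 [ 0.50048712  0.57853166 -0.64406037]] [-0.39229672  0.28629929  1.03973954]
```

View pics/top0.png

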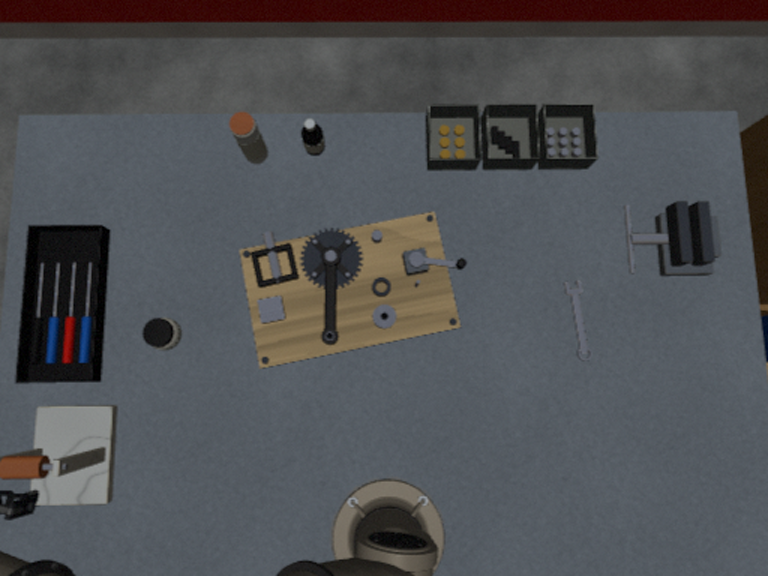

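View pics/side0.png

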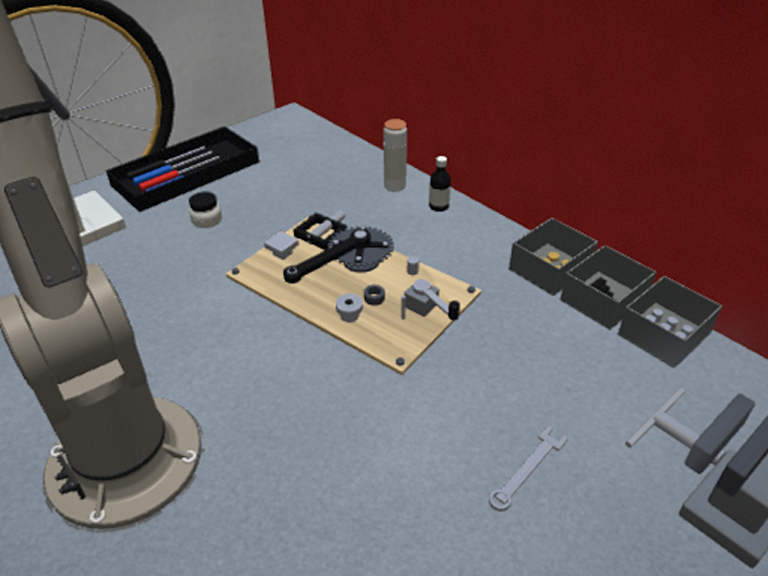

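```bash
cat > h.py <<'E'
import numpy as np,cv2,pickle
def ray(f,u,v):
    K,R,t=f["intrinsics"],f["R"],f["t"]
    d=R.T@np.linalg.inv(K)@np.array([u,v,1.]);c=-R.T@t
    return c,d
def plane(f,u,v,z):
    c,d=ray(f,u,v);return c+d*(z-c[2])/d[2]
def proj(f,X):
    p=f["intrinsics"]@(f["R"]@np.array(X)+f["t"]);return p[:2]/p[2]
def crop(f,u0,v0,w,h,s,name):
    cv2.imwrite(name,cv2.resize(f["color"][v0:v0+h,u0:u0+w,::-1],(w*s,h*s),interpolation=cv2.INTER_CUBIC))
E
python3 - <<'E'
from h import *
f=pickle.load(open("top0.pkl","rb"));crop(f,155,135,160,115,5,"pics/topc.png")
f=pickle.load(open("side0.pkl","rb"));crop(f,145,130,185,125,4,"pics/sidec.png")
E
```

```text
(no output)
```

View pics/topc.png

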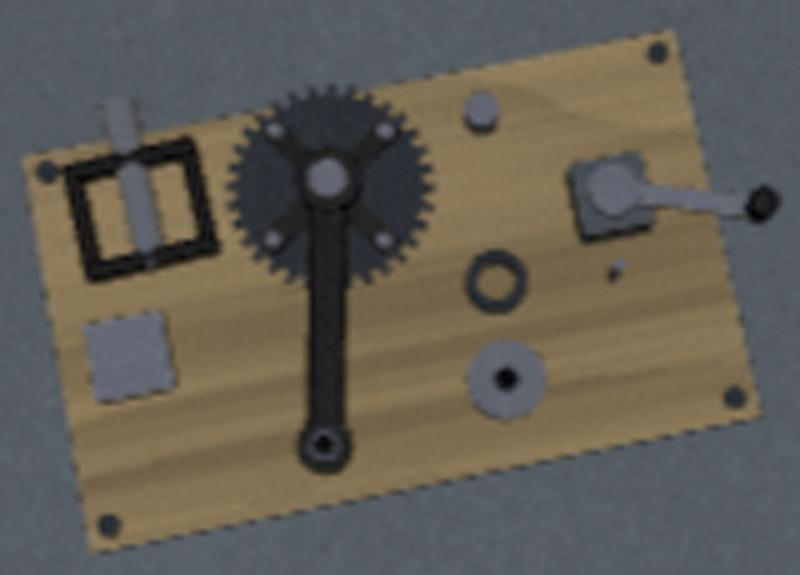

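View pics/sidec.png

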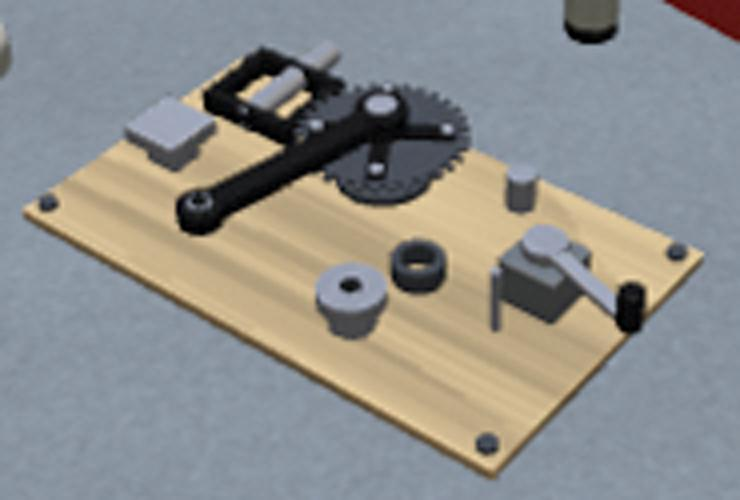

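```bash
python3 - <<'E'
from h import *
f=pickle.load(open("top0.pkl","rb"))
g=cv2.cvtColor(f["color"],cv2.COLOR_RGB2HSV).astype(int)
S,V=g[...,1],g[...,2]
def blob(cx,cy,mask):
    n,l,s,c=cv2.connectedComponentsWithStats(mask.astype(np.uint8))
    x=int(round(cx));y=int(round(cy))
    return (c[l[y,x]],s[l[y,x]]) if l[y,x] else None
px=lambda x,y:(155+(x+.5)/5-.5,135+(y+.5)/5-.5)
P={k:px(*v) for k,v in dict(hub=(327,178),eye=(323,446),anvil=(507,380),block=(131,358),knob=(764,204),lax=(612,187),pin=(618,266)).items()}
Z=dict(hub=.082,eye=.078,anvil=.048,block=.048,knob=.089,lax=.065,pin=.067)
m=(S<70)&(V>90)
for n in("hub","block","lax"):
    print(n,blob(*P[n],m),P[n])
# anvil: fill
u,v=map(int,P["anvil"])
sub=np.zeros_like(m);sub[v-12:v+13,u-12:u+13]=m[v-12:v+13,u-12:u+13]
cs,_=cv2.findContours(sub.astype(np.uint8),cv2.RETR_EXTERNAL,cv2.CHAIN_APPROX_NONE)
c=max(cs,key=cv2.contourArea);print("anvil",cv2.minEnclosingCircle(c),cv2.fitEllipse(c),P["anvil"])
print("knob",blob(*P["knob"],V<50),P["knob"])
# corners screws
W={k:plane(f,*P[k],Z[k]) for k in P}
for k in W:print(k,W[k].round(4))
d=lambda a,b:np.hypot(*(W[a]-W[b])[:2])
print("hub-eye",d("hub","eye"),"hub-anvil",d("hub","anvil"),"hub-block",d("hub","block"),"lev",d("lax","knob"),"pin",d("lax","pin"))
a=lambda p,q:np.arctan2(*(W[q]-W[p])[[1,0]])
print("ang eye,anvil,block",a("hub","eye"),a("hub","anvil"),a("hub","block"),"lever",a("lax","knob"))
bl=[px(*q) for q in((47,172),(657,52),(735,397),(109,525))]
print([plane(f,*q,.012).round(4) for q in bl])
fs=pickle.load(open("side0.pkl","rb"))
for k in W:print(k,(proj(fs,W[k])-[145,130])*4+1.5)
E
```

```text
hub (array([220.05263158, 170.07894737]), array([217, 167,   7,   7,  38], dtype=int32)) (220.0, 170.2)
block (array([180.11552347, 205.61732852]), array([171, 197,  19,  19, 277], dtype=int32)) (180.8, 206.2)
lax (array([265.05084244, 237.54002703]), array([     0,     68,    512,    316, 125053], dtype=int32)) (277.0, 172.0)
anvil ((255.86956787109375, 210.47825622558594), 8.263824462890625) ((255.89434814453125, 210.31959533691406), (15.18523120880127, 16.0634765625), 101.99138641357422) (256.0, 210.6)
knob (array([306.87878788, 175.54545455]), array([304, 172,   7,   8,  33], dtype=int32)) (307.4, 175.4)
hub [0.5858 0.1161 0.082 ]
eye [0.4158 0.119  0.078 ]
anvil [0.4588 0.0024 0.048 ]
block [0.4759 0.2443 0.048 ]
knob [ 0.5647 -0.1612  0.089 ]
lax [ 0.5815 -0.0669  0.065 ]
pin [ 0.5294 -0.0694  0.067 ]
hub-eye 0.17005773345966976 hub-anvil 0.17047055054272106 hub-block 0.16893565468973293 lev 0.09575135511133574 pin 0.05212377232151965
ang eye,anvil,block 3.1245043668363266 -2.4118885023725127 2.279319524642325 lever -1.7464809075491554
[array([0.6062, 0.3082, 0.012 ]), array([ 0.6853, -0.1043,  0.012 ]), array([ 0.4492, -0.1496,  0.012 ]), array([0.3705, 0.2629, 0.012 ])]
hub [380.74081068 103.49947339]
eye [198.04579369 201.66258741]
anvil [349.60287196 286.2932364 ]
block [169.82155929 123.14831662]
knob [627.41854686 290.89701288]
lax [544.48045613 238.60305331]
pin [493.34293144 271.31960449]
```

Request:
{"name": "apply_moves", "arguments": {"dp": [[-0.2,0.19,0],[-0.23,0.22,0],[-0.23,0.22,0],[-0.23,0.22,0],[-0.23,0.22,0],[-0.23,0.22,0],[-0.23,0.22,0],[-0.23,0.22,0],[-0.23,0.22,0],[-0.23,0.22,0],[-0.23,0.22,0],[-0.23,0.22,0],[-0.23,0.22,0],[-0.23,0.22,0],[-0.23,0.22,0]], "twist": [[0,0,0],[0,0,0],[0,0,0],[0,0,0],[0,0,0],[0,0,0],[0,0,0],[0,0,0],[0,0,0],[0,0,0],[0,0,0],[0,0,0],[0,0,0],[0,0,0],[0,0,0]], "jaw": [255,255,255,255,255,255,255,255,255,255,255,255,255,255,255]}}

```text
clock: 1.6
tcp_pos: [0.447, 0.1564, 0.3993]
orientation: [2.441, 1.977, -0.014]
contact_force: [0.7, 0.8, -0.5]
grip_width: 0.0002
```

```bash
cat >> h.py <<'E'
from scipy.spatial.transform import Rotation as Rt
def st(r):
    o=r.get_obs();Rm=Rt.from_rotvec(o["orientation"]).as_matrix()
    print("t",round(o["clock"],2),"p",o["tcp_pos"].round(4),"F",np.array(o["contact_force"]).round(2),"w",round(o["grip_width"],4))
    print("ytool deg",np.degrees(np.arctan2(Rm[1,1],Rm[0,1])).round(2),"ztool",Rm[:,2].round(3),"j",np.array(o["joints"]).round(2))
    return o,Rm
def need(r,p,ydeg=None):
    o,Rm=st(r)
    d=Rm.T@(np.array(p)-o["tcp_pos"])/.12
    print("dp total units",d.round(3))
    if ydeg is not None:
        a=np.radians(ydeg);y=np.array([np.cos(a),np.sin(a),0]);z=np.array([0,0,-1.]);x=np.cross(y,z)
        T=np.c_[x,y,z];w=Rt.from_matrix(Rm.T@T).as_rotvec()
        print("twist units",(np.degrees(w)/120).round(3), "rows",np.degrees(np.linalg.norm(w))/8.59)
E
python3 -c "
from bench import r
from h import *
need(r,(.447,.17,.30),-85)"
```

```text
t 1.6 p [0.447  0.1564 0.3993] F [ 0.69  0.8  -0.49] w 0.0002
ytool deg -11.99 ztool [-0.006 -0.006 -1.   ] j [-0.75  0.15  0.32  2.04 -0.05  0.97  0.95]
dp total units [ 0.117 -0.019  0.826]
twist units [0.    0.005 0.608] rows 8.49955061575833
```

Request:
{"name": "apply_moves", "arguments": {"dp": [[0,0,0.08],[0,0,0.08],[0,0,0.08],[0,0,0.08],[0,0,0.08],[0,0,0.08],[0,0,0.08],[0,0,0.08],[0,0,0.08],[0,0,0]], "twist": [[0,0,0.068],[0,0,0.068],[0,0,0.068],[0,0,0.068],[0,0,0.068],[0,0,0.068],[0,0,0.068],[0,0,0.068],[0,0.005,0.064],[0,0,0]], "jaw": [255,255,255,255,255,255,255,255,255,255]}}

```text
clock: 2.6
tcp_pos: [0.4479, 0.1474, 0.3085]
orientation: [3.132, 0.041, 0.004]
contact_force: [-1.0, 1.0, -1.3]
grip_width: 0.0002
```

```bash
python3 -c "
from bench import r
from h import *
need(r,(.447,.165,.237),-85)"
```

```text
t 2.6 p [0.4479 0.1474 0.3085] F [-0.96  0.95 -1.33] w 0.0002
ytool deg -88.5 ztool [ 0.003 -0.009 -1.   ] j [-0.88  0.3   0.51  2.15 -0.2   0.74 -0.22]
dp total units [-0.005 -0.152  0.595]
twist units [ 0.004 -0.001 -0.029] rows 0.41181990674098656
```

Request:
{"name": "apply_moves", "arguments": {"dp": [[0,-0.1,0],[0,-0.06,0.05],[0,0,0.15],[0,0,0.15],[0,0,0.13],[0,0,0.1],[0,0,0.02],[0,0,0]], "twist": [[0,0,0],[0,0,0],[0,0,0],[0,0,0],[0,0,0],[0,0,0],[0,0,0],[0,0,0]], "jaw": [255,255,255,255,255,255,255,255]}}

```text
clock: 3.4
tcp_pos: [0.4488, 0.1732, 0.235]
orientation: [3.137, 0.076, 0.009]
contact_force: [0.8, -0.7, 0.4]
grip_width: -0.0
```

```bash
python3 -c "
from bench import r
from h import *
need(r,(.447,.141,.237),-90)
for n in('top','side'):
    f=r.grab_frame(n)
    crop(f,155,135,160,115,5,'pics/t1.png') if n=='top' else crop(f,145,110,185,140,4,'pics/s1.png')
"
```

```text
t 3.4 p [0.4488 0.1732 0.235 ] F [ 0.78 -0.74  0.39] w -0.0
ytool deg -87.21 ztool [ 0.006 -0.004 -1.   ] j [-0.84  0.44  0.41  2.17 -0.31  0.58 -0.15]
dp total units [-0.028  0.267 -0.016]
twist units [ 0.002 -0.003  0.023] rows 0.327742786565196
```

View pics/t1.png

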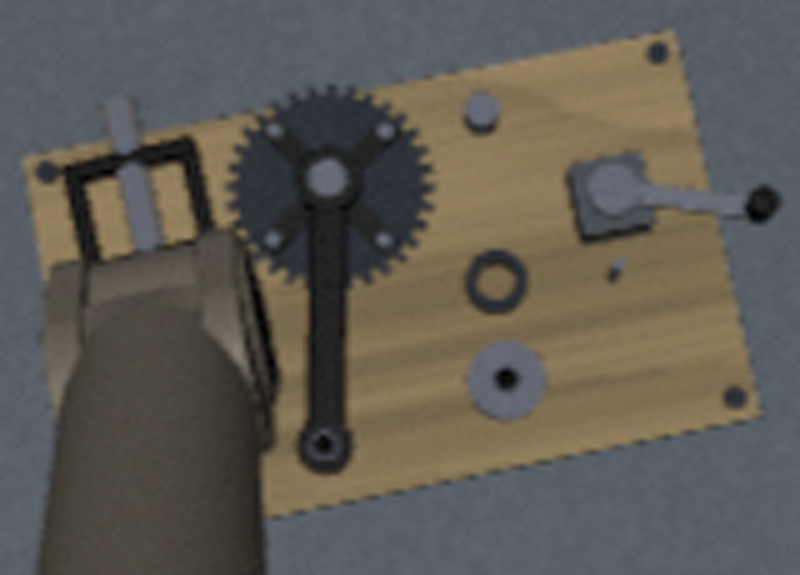

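View pics/s1.png

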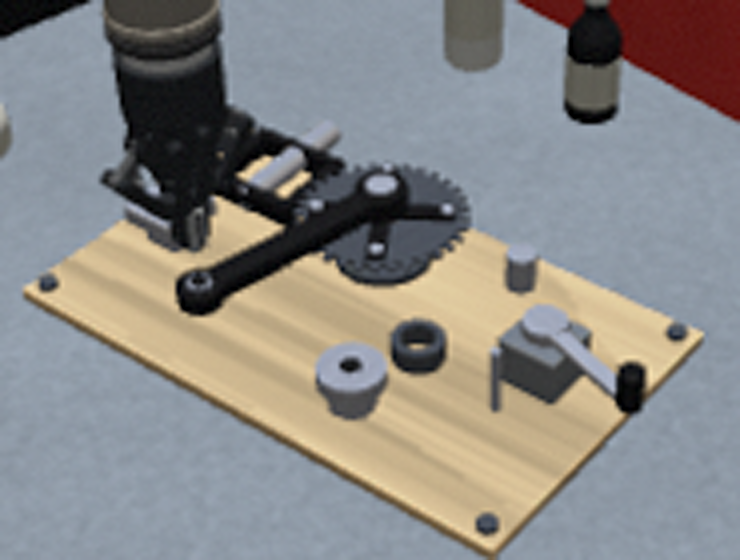

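Request:
{"name": "apply_moves", "arguments": {"dp": [[0,0.07,0],[0,0.07,0],[0,0.05,0],[0,0.03,0],[0,0.03,0],[-0.006,0.034,0],[-0.006,0.034,0],[-0.006,0.034,0],[-0.006,0.034,0],[-0.006,0.034,0],[-0.006,0.034,0],[-0.006,0.034,0],[-0.006,0.034,0],[0,0,0]], "twist": [[0,0,0.015],[0,0,0.015],[0,0,0],[0,0,0],[0,0,0],[0,0,-0.014],[0,0,-0.014],[0,0,-0.014],[0,0,-0.014],[0,0,-0.014],[0,0,-0.014],[0,0,-0.014],[0,0,-0.014],[0,0,0]], "jaw": [255,255,255,255,255,255,255,255,255,255,255,255,255,255]}}

```text
clock: 4.9
tcp_pos: [0.4473, 0.1085, 0.2383]
orientation: [-3.118, -0.355, -0.02]
contact_force: [-0.3, 0.3, -1.1]
grip_width: -0.0
```

```bash
cat > look.py <<'E'
import sys
from bench import r
from h import *
o,Rm=st(r); k=sys.argv[1]
H=np.array([.5858,.1161]);d=o["tcp_pos"][:2]-H
print("finger rad",np.hypot(*d),"ang",np.arctan2(d[1],d[0])%(2*np.pi), "ideal arm ang",np.arctan2(d[1],d[0])%(2*np.pi)+np.arcsin(.023/np.hypot(*d)))
for n in('top','side'):
    f=r.grab_frame(n);pickle.dump(f,open(f"{n}{k}.pkl","wb"))
    crop(f,155,135,160,115,5,f'pics/top{k}.png') if n=='top' else crop(f,145,110,185,140,4,f'pics/side{k}.png')
E
python3 look.py a
```

```text
t 4.9 p [0.4473 0.1085 0.2383] F [-0.33  0.29 -1.1 ] w -0.0
ytool deg -77.0 ztool [ 0.012  0.005 -1.   ] j [-0.68  0.4   0.37  2.22 -0.27  0.55  0.12]
finger rad 0.1387563760976669 ang 3.1963932087531775 ideal arm ang 3.3629199540311547
```

View pics/sidea.png

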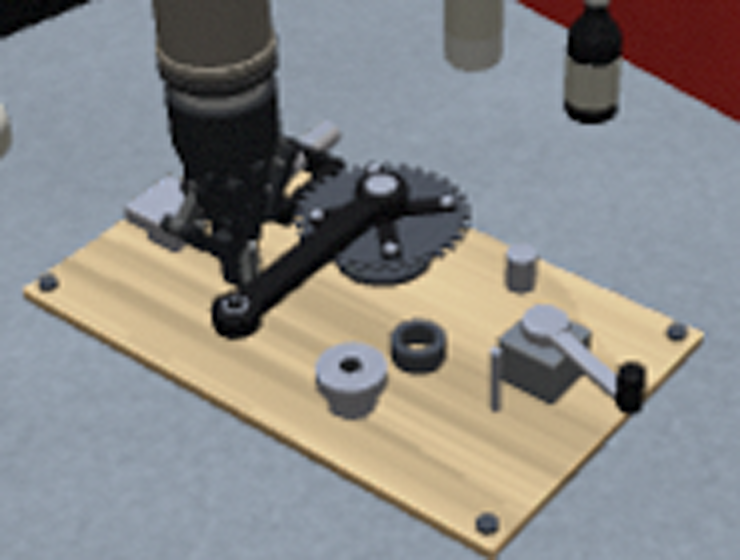

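View pics/topa.png

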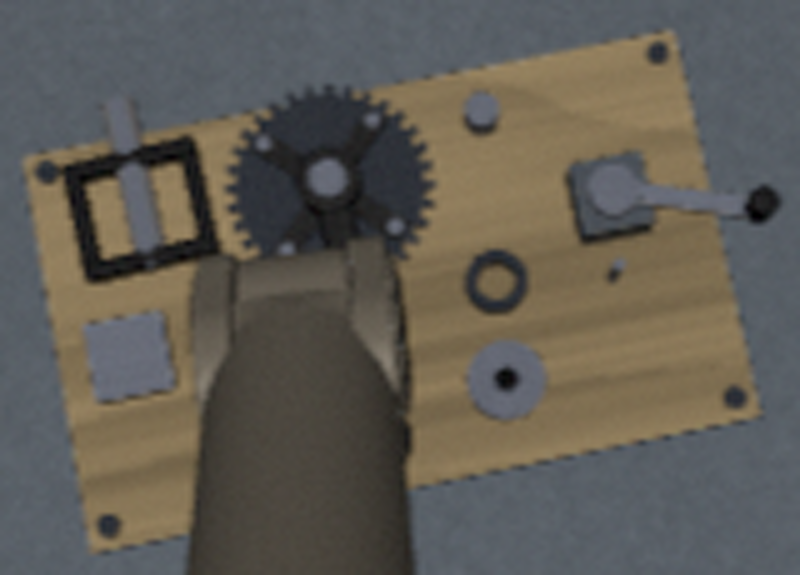

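```bash
cat > eye.py <<'E'
import sys
from h import *
f=pickle.load(open(f"side{sys.argv[1]}.pkl","rb"))
x,y=map(float,sys.argv[2:4])
p=plane(f,145+(x+.5)/4-.5,110+(y+.5)/4-.5,.078);d=p[:2]-[.5858,.1161]
print(p.round(4),"r",np.hypot(*d).round(4),"ang",(np.arctan2(d[1],d[0])%(2*np.pi)).round(4),"to anvil mm",((p[:2]-[.4588,.0024])*1000).round(1))
E
python3 eye.py a 235 303
```

```text
[0.4212 0.082  0.078 ] r 0.1681 ang 3.3457 to anvil mm [-37.6  79.6]
```

Request:
{"name": "apply_moves", "arguments": {"dp": [[-0.006,0.034,0.002],[-0.006,0.034,0.002],[-0.006,0.034,0.002],[-0.006,0.034,0.002],[-0.006,0.034,0.002],[-0.006,0.034,0.002],[-0.006,0.034,0.002],[-0.006,0.034,0.002],[-0.006,0.034,0.002],[-0.006,0.034,0.002],[-0.006,0.034,0.002],[-0.006,0.034,0.002],[0,0,0],[0,0,0]], "twist": [[0,0,-0.014],[0,0,-0.014],[0,0,-0.014],[0,0,-0.014],[0,0,-0.014],[0,0,-0.014],[0,0,-0.014],[0,0,-0.014],[0,0,-0.014],[0,0,-0.014],[0,0,-0.014],[0,0,-0.014],[0,0,0],[0,0,0]], "jaw": [255,255,255,255,255,255,255,255,255,255,255,255,255,255]}}

```text
clock: 6.4
tcp_pos: [0.4565, 0.0648, 0.2354]
orientation: [-2.999, -0.912, -0.013]
contact_force: [0.1, -0.0, 1.0]
grip_width: 0.0
```

```bash
python3 look.py b
```

```text
t 6.4 p [0.4565 0.0648 0.2354] F [ 0.09 -0.05  0.99] w 0.0
ytool deg -56.19 ztool [ 0.006  0.009 -1.   ] j [-0.49  0.4   0.26  2.21 -0.21  0.55  0.52]
finger rad 0.13910338080512102 ang 3.519538367387221 ideal arm ang 3.6856458298512615
```

View pics/sideb.png

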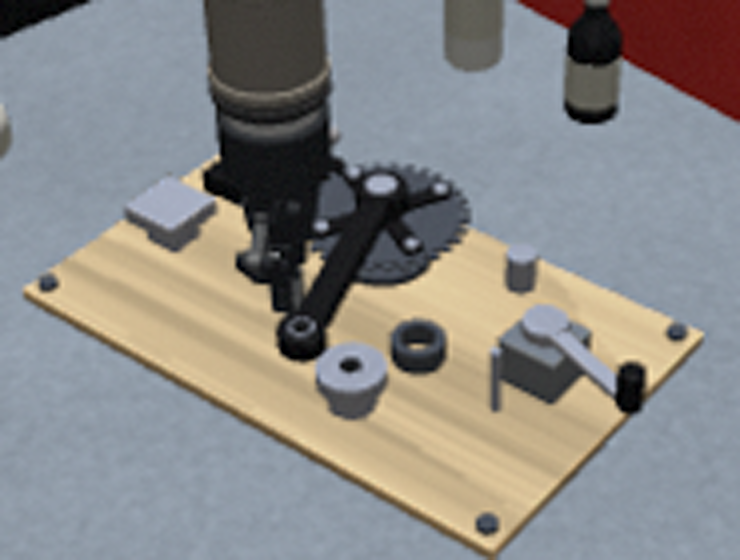

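View pics/topb.png

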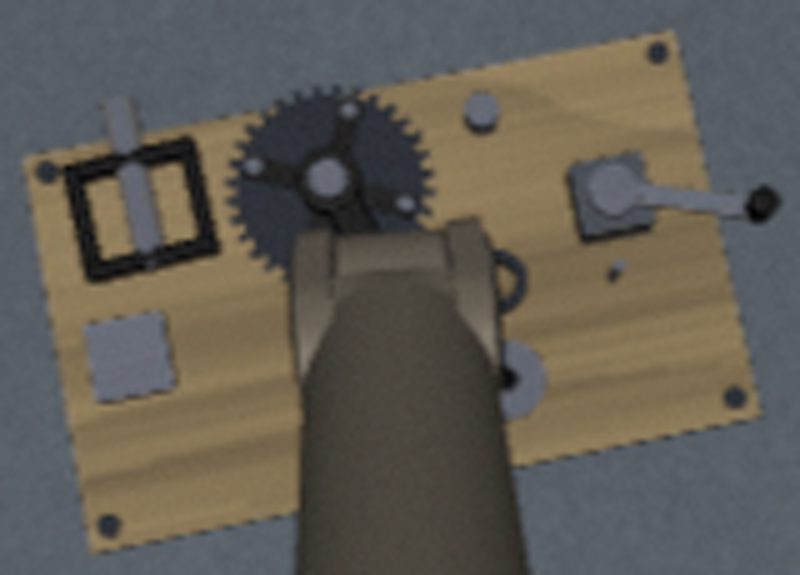

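```bash
python3 eye.py b 301 327; python3 -c "
from h import *
f=pickle.load(open('sideb.pkl','rb'))
print((proj(f,[.4588,.0024,.078])-[145,110])*4+1.5)"
```

```text
[0.4395 0.0303 0.078 ] r 0.1696 ang 3.6723 to anvil mm [-19.3  27.9]
[347.91235393 334.21216244]
```

Request:
{"name": "apply_moves", "arguments": {"dp": [[-0.006,0.034,0.001],[-0.006,0.034,0.001],[-0.006,0.034,0.001],[-0.006,0.034,0.001],[-0.006,0.034,0.001],[-0.004,0.02,0],[0,0,0],[0,0,0]], "twist": [[0,0,-0.014],[0,0,-0.014],[0,0,-0.014],[0,0,-0.014],[0,0,-0.014],[0,0,-0.008],[0,0,0],[0,0,0]], "jaw": [255,255,255,255,255,255,255,255]}}

```text
clock: 7.3
tcp_pos: [0.4654, 0.0463, 0.234]
orientation: [-2.909, -1.162, -0.006]
contact_force: [-1.3, 0.1, 0.7]
grip_width: -0.0002
```

```bash
python3 look.py c
```

```text
t 7.3 p [0.4654 0.0463 0.234 ] F [-1.25  0.08  0.75] w -0.0002
ytool deg -46.47 ztool [ 0.    0.01 -1.  ] j [-0.41  0.41  0.22  2.19 -0.18  0.56  0.7 ]
finger rad 0.13910276572344682 ang 3.6668617433110366 ideal arm ang 3.832969947096271
```

View pics/sidec.png

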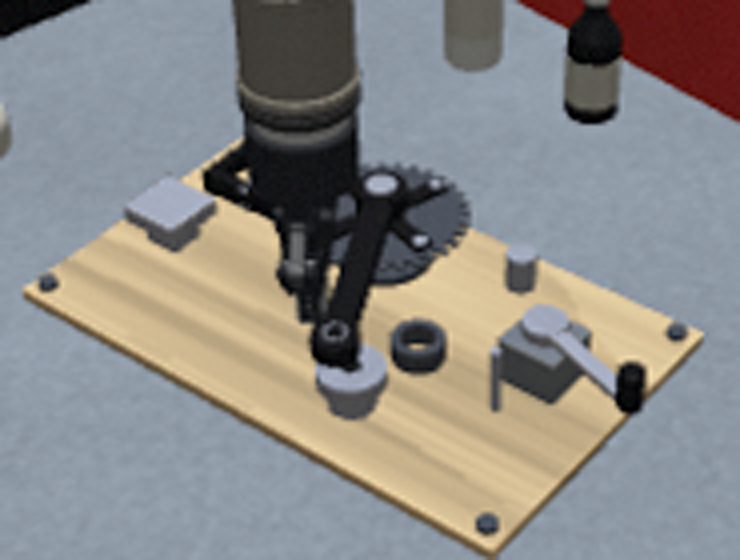

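Request:
{"name": "apply_moves", "arguments": {"dp": [[-0.005,0.024,0],[-0.004,0.022,0],[-0.002,0.012,0],[0,0,0],[0,0,0]], "twist": [[0,0,-0.009],[0,0,-0.009],[0,0,-0.006],[0,0,0],[0,0,0]], "jaw": [255,255,255,255,255]}}

```text
clock: 7.9
tcp_pos: [0.4691, 0.0403, 0.2337]
orientation: [-2.876, -1.241, -0.004]
contact_force: [-1.7, 2.0, 2.2]
grip_width: -0.0002
```

```bash
python3 look.py d; python3 eye.py c 336 333
```

```text
t 7.9 p [0.4691 0.0403 0.2337] F [-1.72  2.01  2.16] w -0.0002
ytool deg -43.31 ztool [-0.001  0.01  -1.   ] j [-0.38  0.41  0.2   2.18 -0.17  0.56  0.76]
finger rad 0.1391332196175192 ang 3.717612054081978 ideal arm ang 3.8836835615904204
[0.4535 0.0089 0.078 ] r 0.1702 ang 3.8224 to anvil mm [-5.3  6.5]
```

View pics/sided.png

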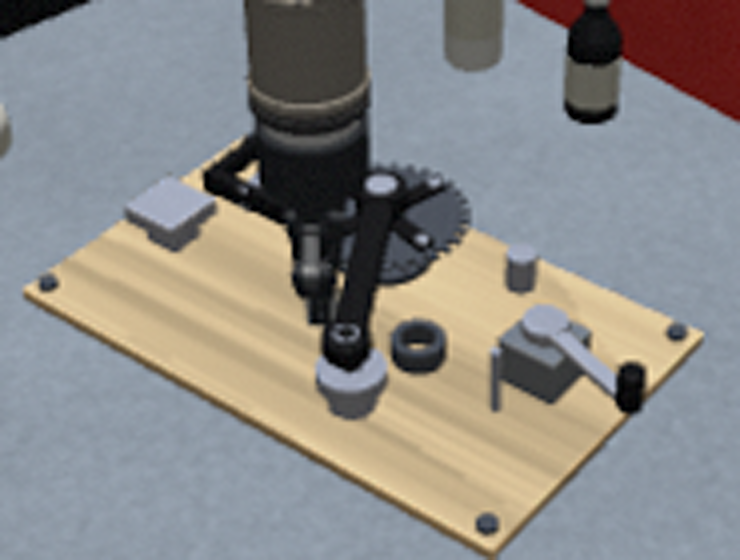

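Request:
{"name": "apply_moves", "arguments": {"dp": [[0,-0.06,0],[0,-0.1,0],[0,-0.08,0],[0,0,-0.15],[0,0,-0.3],[0,0,-0.3],[0,0,-0.1],[0.2,0,0],[0.3,0,0],[0.3,0,0],[0.3,0,0],[0,0,0]], "twist": [[0,0,0],[0,0,0],[0,0,0],[0,0,0],[0,0,0],[0,0,0],[0,0,0],[0,0,0],[0,0,0],[0,0,0],[0,0,0],[0,0,0]], "jaw": [255,255,255,255,255,255,255,255,255,255,255,255]}}

```text
clock: 9.2
tcp_pos: [0.5329, 0.1655, 0.3406]
orientation: [-2.872, -1.247, -0.006]
contact_force: [-0.8, 0.6, 0.8]
grip_width: -0.0002
```

```bash
python3 look.py e
```

```text
t 9.2 p [0.5329 0.1655 0.3406] F [-0.81  0.6   0.76] w -0.0002
ytool deg -43.04 ztool [-0.001  0.011 -1.   ] j [-0.58  0.36  0.22  1.91 -0.11  0.87  0.51]
finger rad 0.07241167240101948 ang 2.3900277524332596 ideal arm ang 2.71325501558752
```

View pics/tope.png

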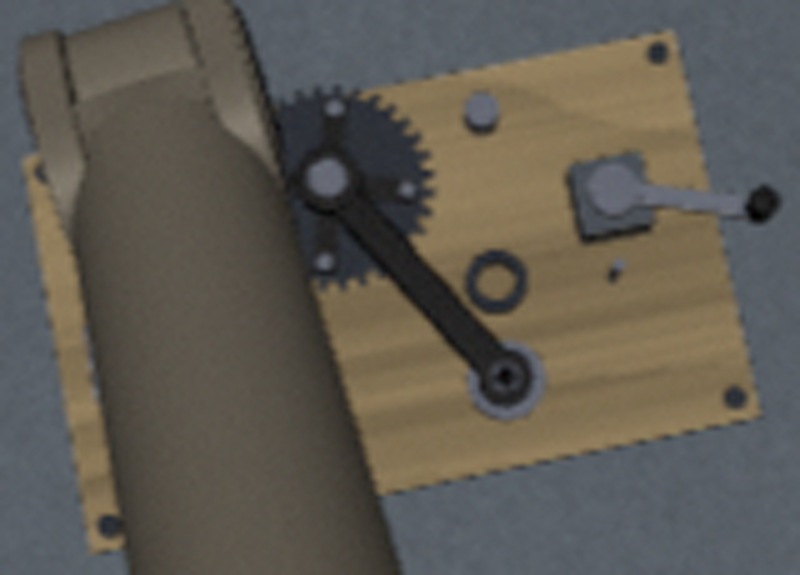

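View pics/sidee.png

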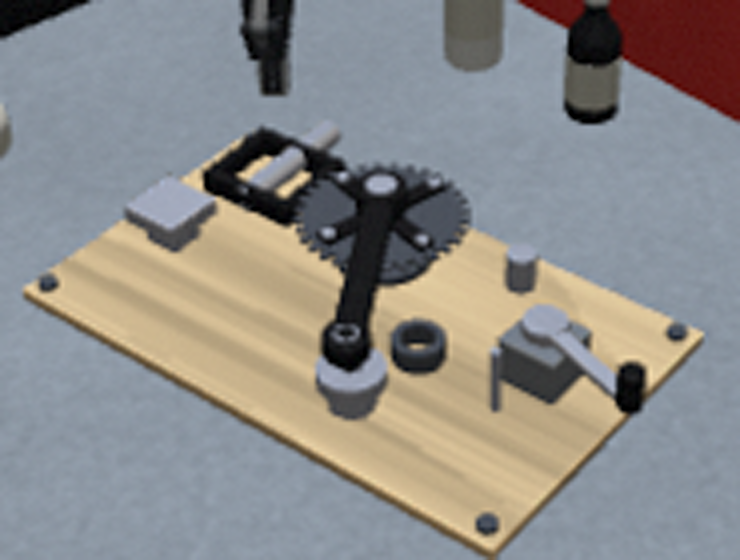

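```bash
python3 -c "
from bench import r
from h import *
f=pickle.load(open('tope.pkl','rb'))
print(plane(f,155+505.5/5-.5,135+375.5/5-.5,.078), 'anvil hole .4588 .0024')
need(r,(.602,-.168,.243),-12)"; python3 eye.py e 346.5 333.5
```

```text
[0.45897893 0.00446852 0.078     ] anvil hole .4588 .0024
t 9.3 p [0.5309 0.1617 0.34  ] F [-0.43  0.84  0.5 ] w 0.0001
ytool deg -43.23 ztool [-0.004  0.009 -1.   ] j [-0.58  0.36  0.22  1.92 -0.11  0.87  0.51]
dp total units [-1.599  2.321  0.782]
twist units [-0.004 -0.003 -0.26 ] rows 3.636469745676015
[0.4586 0.0036 0.078 ] r 0.1698 ang 3.8654 to anvil mm [-0.2  1.2]
```

Request:
{"name": "apply_moves", "arguments": {"dp": [[-0.1,0.15,0],[-0.15,0.22,0],[-0.16,0.23,0],[-0.16,0.23,0],[-0.16,0.23,0],[-0.16,0.23,0],[-0.16,0.23,0],[-0.16,0.23,0],[-0.16,0.23,0],[-0.14,0.2,0],[-0.08,0.13,0],[0,0,0],[0,0,0],[0,0,0],[0,0,0],[0,0,0]], "twist": [[0,0,0],[0,0,0],[0,0,0],[0,0,0],[0,0,0],[0,0,0],[0,0,0],[0,0,0],[0,0,0],[0,0,0],[0,0,0],[0,0,-0.065],[0,0,-0.065],[0,0,-0.065],[0,0,-0.065],[0,0,0]], "jaw": [255,255,255,255,255,255,255,255,255,255,255,255,255,255,255,255]}}

```text
clock: 10.9
tcp_pos: [0.5787, -0.1909, 0.3344]
orientation: [-2.427, -1.966, 0.024]
contact_force: [0.5, 0.2, -0.2]
grip_width: 0.0
```

```bash
python3 -c "
from bench import r
from h import *
need(r,(.602,-.168,.243),-12)"
```

```text
t 10.9 p [ 0.5787 -0.1909  0.3344] F [ 0.54  0.23 -0.2 ] w 0.0
ytool deg -11.97 ztool [-0.023  0.004 -1.   ] j [ 0.08  0.45  0.19  1.79 -0.1   0.94  1.67]
dp total units [0.228 0.168 0.758]
twist units [-0.011  0.     0.   ] rows 0.1562446565006335
```

Request:
{"name": "apply_moves", "arguments": {"dp": [[0.08,0.06,0],[0.09,0.06,0],[0.06,0.05,0],[0,0,0.15],[0,0,0.2],[0,0,0.2],[0,0,0.14],[0,0,0.06],[0,0,0]], "twist": [[-0.011,0,0],[0,0,0],[0,0,0],[0,0,0],[0,0,0],[0,0,0],[0,0,0],[0,0,0],[0,0,0]], "jaw": [255,255,255,255,255,255,255,255,255]}}

```text
clock: 11.8
tcp_pos: [0.6106, -0.1594, 0.2418]
orientation: [2.447, 1.965, 0.007]
contact_force: [0.3, 0.2, -0.2]
grip_width: -0.0002
```

```bash
python3 look.py f; python3 -c "
from bench import r
from h import *
need(r,(.595,-.167,.243),-10)"
```

```text
t 11.8 p [ 0.6106 -0.1594  0.2418] F [ 0.34  0.21 -0.23] w -0.0002
ytool deg -12.47 ztool [ 0.005  0.    -1.   ] j [ 0.04  0.59  0.16  1.8  -0.13  0.75  1.62]
finger rad 0.27660037919988245 ang 4.802212665692082 ideal arm ang 4.885461241885829
t 11.9 p [ 0.6109 -0.1597  0.2432] F [ 0.24 -0.78  0.57] w -0.0001
ytool deg -12.46 ztool [ 0.007 -0.    -1.   ] j [ 0.04  0.59  0.16  1.8  -0.13  0.75  1.62]
dp total units [-0.088 -0.117  0.001]
twist units [ 0.003 -0.001 -0.021] rows 0.2907629396910006
```

View pics/sidef.png

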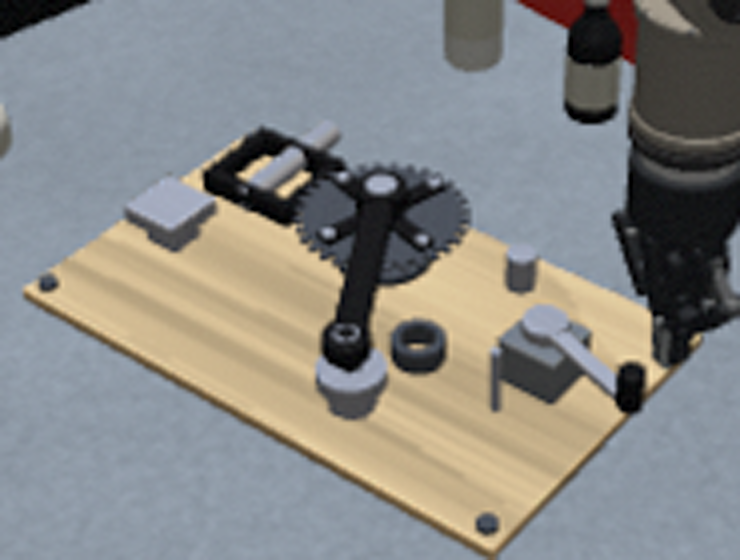

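Request:
{"name": "apply_moves", "arguments": {"dp": [[-0.04,-0.04,0],[-0.04,-0.05,0],[-0.01,-0.05,0],[0,-0.04,0],[-0.007,-0.032,0],[-0.007,-0.032,0],[-0.007,-0.032,0],[-0.007,-0.032,0],[-0.007,-0.032,0],[-0.007,-0.032,0],[-0.007,-0.032,0],[-0.007,-0.032,0],[-0.007,-0.032,0],[-0.007,-0.032,0],[0,0,0]], "twist": [[0,0,-0.01],[0,0,-0.01],[0,0,0],[0,0,0],[0,0,0.019],[0,0,0.019],[0,0,0.019],[0,0,0.019],[0,0,0.019],[0,0,0.019],[0,0,0.019],[0,0,0.019],[0,0,0.019],[0,0,0.019],[0,0,0]], "jaw": [255,255,255,255,255,255,255,255,255,255,255,255,255,255,255]}}

```text
clock: 13.4
tcp_pos: [0.5457, -0.164, 0.25]
orientation: [2.757, 1.468, 0.037]
contact_force: [0.7, -0.6, 0.3]
grip_width: 0.0003
```

```bash
cat > look2.py <<'E'
import sys
from bench import r
from h import *
o,Rm=st(r); k=sys.argv[1]
P=np.array([.5815,-.0669]);w=P-o["tcp_pos"][:2];t=Rm[:2,:2].T@w
print("pivot in tool xy",t.round(4),"finger angle about pivot",np.arctan2(-w[1],-w[0]))
for n in('top','side'):
    f=r.grab_frame(n);pickle.dump(f,open(f"{n}{k}.pkl","wb"))
    crop(f,155,135,160,115,5,f'pics/top{k}.png') if n=='top' else crop(f,145,110,185,140,4,f'pics/side{k}.png')
E
python3 look2.py g
```

```text
t 13.4 p [ 0.5457 -0.164   0.25  ] F [ 0.71 -0.61  0.3 ] w 0.0003
ytool deg -33.94 ztool [ 0.029 -0.005 -1.   ] j [-0.01  0.5   0.25  1.96 -0.2   0.67  1.34]
pivot in tool xy [ 0.1005 -0.0245] finger angle about pivot -1.9238670976517755
```

View pics/sideg.png

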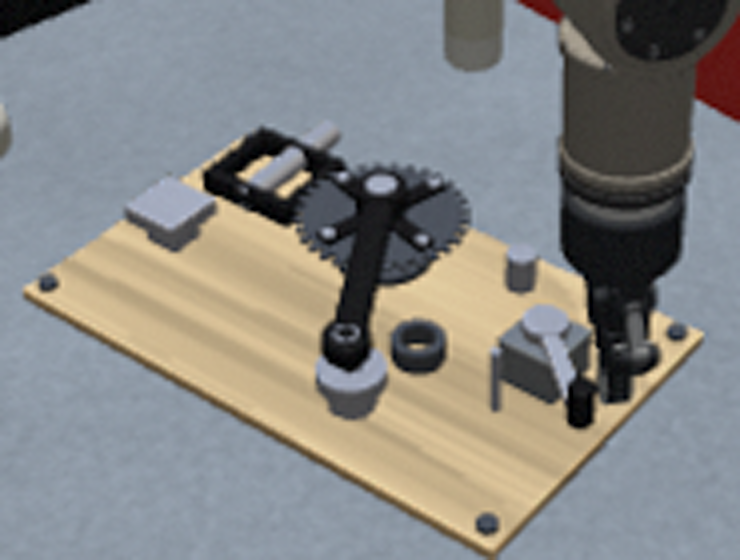

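```bash
python3 -c "
from bench import r
from h import *
need(r,(.545,-.16,.243),-34)"
```

```text
t 13.5 p [ 0.546 -0.164  0.25 ] F [ 1.22  0.56 -0.29] w -0.0
ytool deg -33.85 ztool [ 0.029 -0.004 -1.   ] j [-0.01  0.51  0.25  1.96 -0.2   0.67  1.34]
dp total units [ 0.022 -0.027  0.058]
twist units [ 0.013 -0.006  0.001] rows 0.19854424934221704
```

Request:
{"name": "apply_moves", "arguments": {"dp": [[0,0,0.02],[0,0,0.02],[-0.003,-0.032,0.015],[-0.003,-0.032,0.005],[-0.003,-0.032,0.005],[-0.003,-0.032,0.005],[-0.007,-0.032,0.005],[-0.007,-0.032,0.005],[-0.007,-0.032,0.005],[-0.007,-0.032,0.005],[-0.007,-0.032,0.005],[-0.007,-0.032,0.005],[0,0,0]], "twist": [[0.006,-0.003,0],[0.006,-0.003,0],[0.001,0,0.019],[0.001,0,0.019],[0.001,0,0.019],[0.001,0,0.019],[0.001,0,0.019],[0.001,0,0.019],[0.001,0,0.019],[0.001,0,0.019],[0.001,0,0.019],[0.001,0,0.019],[0,0,0]], "jaw": [255,255,255,255,255,255,255,255,255,255,255,255,255]}}

```text
clock: 14.8
tcp_pos: [0.5185, -0.146, 0.2393]
orientation: [-3.005, -0.878, 0.012]
contact_force: [-0.4, -0.6, -1.3]
grip_width: 0.0002
```

```bash
python3 look2.py i
```

```text
t 14.8 p [ 0.5185 -0.146   0.2393] F [-0.36 -0.59 -1.32] w 0.0002
ytool deg -57.41 ztool [-0.01   0.008 -1.   ] j [-0.12  0.5   0.36  2.03 -0.29  0.67  0.99]
pivot in tool xy [ 0.0957 -0.0327] finger angle about pivot -2.243173653454156
```

View pics/sidei.png

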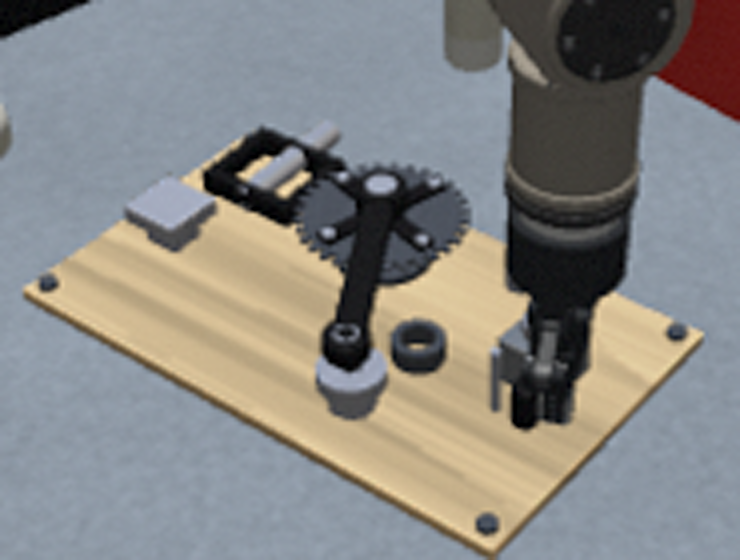

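Request:
{"name": "apply_moves", "arguments": {"dp": [[-0.007,-0.032,-0.015],[-0.007,-0.032,-0.015],[-0.007,-0.032,0],[-0.007,-0.032,0],[-0.007,-0.032,0],[-0.007,-0.032,0],[-0.007,-0.032,0],[-0.007,-0.032,0],[-0.007,-0.032,0],[-0.007,-0.032,0],[0,0,0]], "twist": [[-0.002,0,0.019],[-0.002,0,0.019],[0,0,0.019],[0,0,0.019],[0,0,0.019],[0,0,0.019],[0,0,0.019],[0,0,0.019],[0,0,0.019],[0,0,0.019],[0,0,0]], "jaw": [255,255,255,255,255,255,255,255,255,255,255]}}

```text
clock: 16.0
tcp_pos: [0.4961, -0.1188, 0.2425]
orientation: [3.127, 0.256, -0.015]
contact_force: [-0.2, -0.7, -1.0]
grip_width: -0.0001
```

```bash
python3 look2.py j
```

```text
t 16.0 p [ 0.4961 -0.1188  0.2425] F [-0.24 -0.65 -1.  ] w -0.0001
ytool deg -80.62 ztool [-0.009 -0.005 -1.   ] j [-0.27  0.48  0.48  2.1  -0.35  0.65  0.61]
pivot in tool xy [ 0.0927 -0.0373] finger angle about pivot -2.5956158614726514
```

View pics/sidej.png

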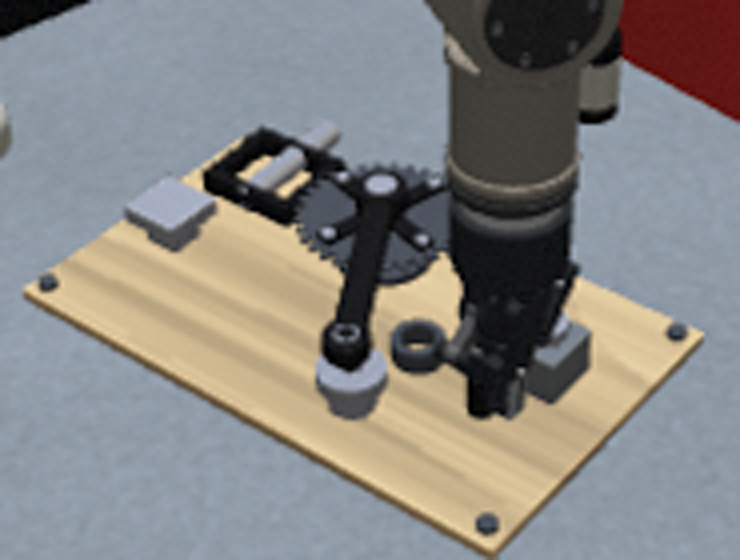

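View pics/topj.png

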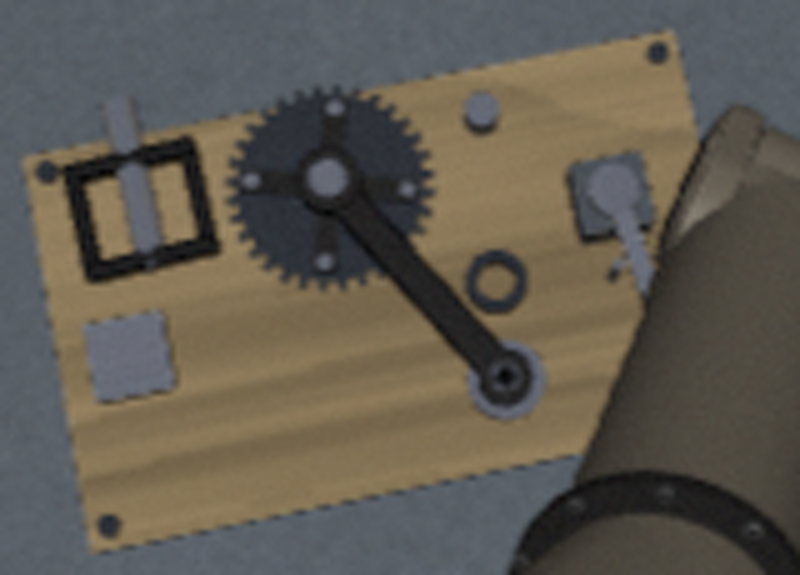

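Request:
{"name": "apply_moves", "arguments": {"dp": [[-0.006,-0.03,0],[-0.006,-0.03,0],[-0.006,-0.03,0],[-0.005,-0.03,0],[-0.005,-0.03,0]], "twist": [[0,0,0.015],[0,0,0.015],[0,0,0.015],[0,0,0.01],[0,0,0]], "jaw": [255,255,255,255,255]}}

```text
clock: 16.6
tcp_pos: [0.492, -0.1129, 0.243]
orientation: [3.116, 0.049, 0.003]
contact_force: [3.3, -10.4, -6.3]
grip_width: -0.0003
```

```bash
python3 look2.py k
```

```text
t 16.6 p [ 0.492  -0.1129  0.243 ] F [  3.3  -10.44  -6.34] w -0.0003
ytool deg -88.2 ztool [ 0.003 -0.025 -1.   ] j [-0.33  0.48  0.53  2.12 -0.37  0.63  0.48]
pivot in tool xy [ 0.0909 -0.0432] finger angle about pivot -2.666657075308828
```

View pics/topk.png

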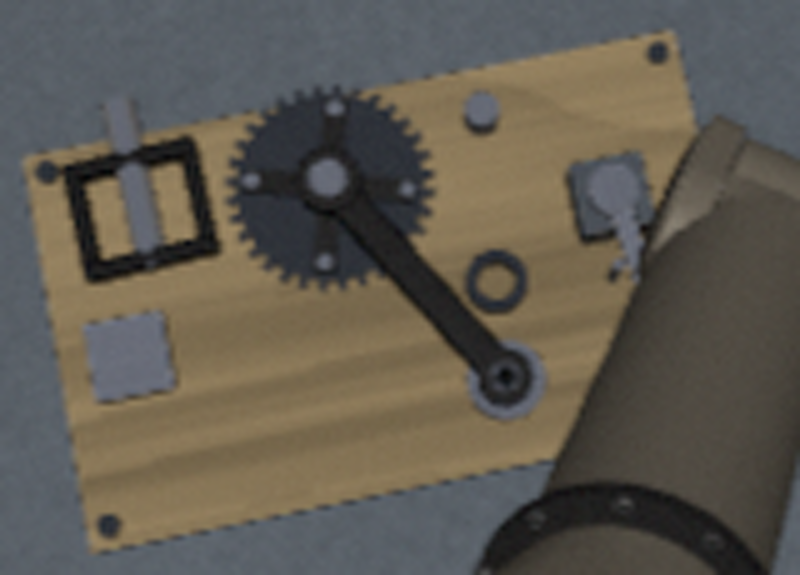

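Request:
{"name": "apply_moves", "arguments": {"dp": [[-0.003,-0.025,0],[0,-0.02,0],[0,0,0],[0,0.08,0],[0,0.12,0],[0,0.12,0],[0,0.05,-0.15],[0,0,-0.3],[0,0,-0.3],[0,0,-0.1],[0,0.2,0],[0,0.3,0],[0,0.3,0],[0,0.3,0],[0,0.2,0],[0,0,0],[0,0,0]], "twist": [[0,0,0],[0,0,0],[0,0,0],[0,0,0],[0,0,0],[0,0,0],[0,0,0],[0,0,0],[0,0,0],[0,0,0],[0,0,0],[0,0,0],[0,0,0],[0,0,0],[0,0,0],[0,0,0],[0,0,0]], "jaw": [255,255,255,255,255,255,255,255,255,255,255,255,255,255,255,255,255]}}

```text
clock: 18.4
tcp_pos: [0.4933, -0.3246, 0.3528]
orientation: [3.112, 0.036, 0.002]
contact_force: [0.2, 1.2, 0.5]
grip_width: -0.0002
```

```bash
python3 look2.py l
```

```text
t 18.4 p [ 0.4933 -0.3246  0.3528] F [0.19 1.2  0.53] w -0.0002
ytool deg -88.66 ztool [ 0.002 -0.029 -1.   ] j [-0.02  0.45  0.65  1.85 -0.31  0.92  0.78]
pivot in tool xy [ 0.0942 -0.2555] finger angle about pivot -1.900385619030068
```

View pics/topl.png

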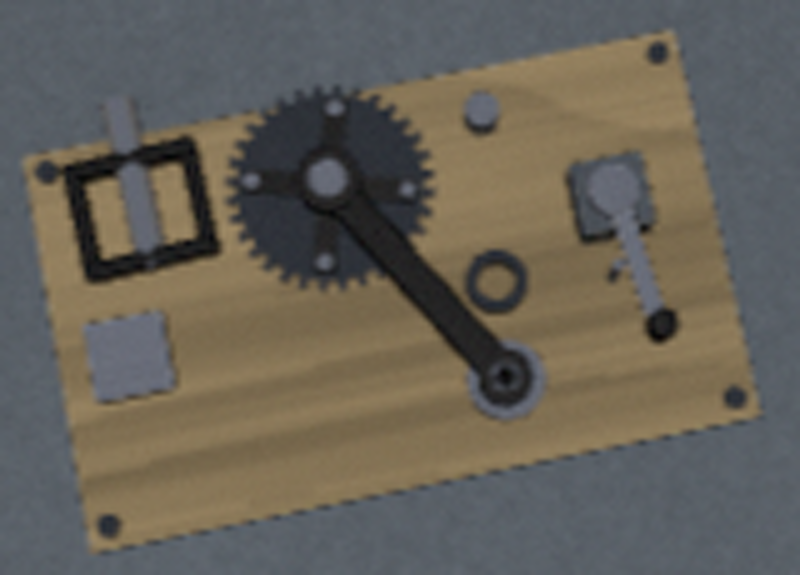

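View pics/sidel.png

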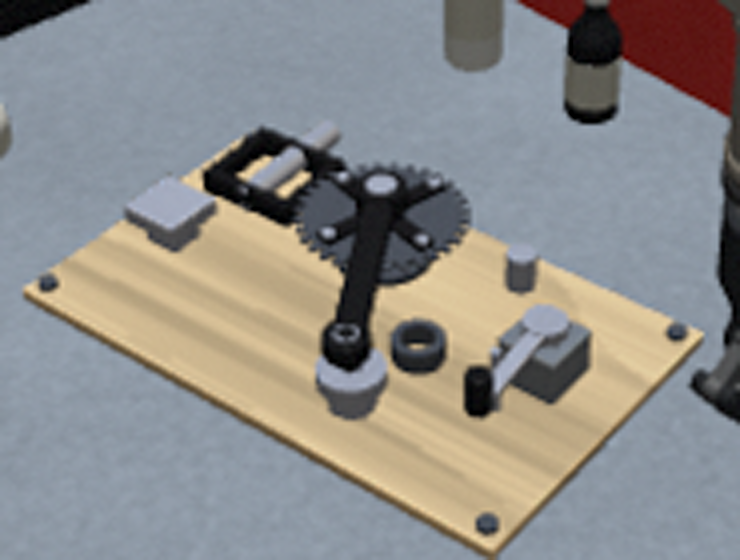

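```bash
python3 -c "
from h import *
f=pickle.load(open('topl.pkl','rb'))
px=lambda x,y:(155+(x+.5)/5-.5,135+(y+.5)/5-.5)
k=plane(f,*px(660.5,323),.089);a=np.array([.5815,-.0669]);a2=plane(f,*px(614,188),.065)
for b in(a,a2[:2]):
  d=k[:2]-b;print(k,a2,np.hypot(*d),np.arctan2(d[1],d[0]), -1.7465-np.arctan2(d[1],d[0]))
print(plane(f,*px(505.5,376),.078))
V=cv2.cvtColor(f['color'],cv2.COLOR_RGB2HSV)[...,2]
for n in('top0','topl'):
  f=pickle.load(open(n+'.pkl','rb'));V=cv2.cvtColor(f['color'],cv2.COLOR_RGB2HSV)[...,2]
  nn,l,s,c=cv2.connectedComponentsWithStats((V<50).astype(np.uint8))
  for i in range(1,nn):
    if 260<c[i][0]<320 and 160<c[i][1]<215 and s[i][4]>15: print(n,c[i],s[i],plane(f,*c[i],.085))
"
```

```text
[ 0.48943557 -0.09336296  0.089     ] [ 0.58078195 -0.06821967  0.065     ] 0.095792209705175 -2.8616986328964296 1.1151986328964296
[ 0.48943557 -0.09336296  0.089     ] [ 0.58078195 -0.06821967  0.065     ] 0.09474357778659062 -2.8729919303546017 1.1264919303546017
[0.45834325 0.00416313 0.078     ]
top0 [306.87878788 175.54545455] [304 172   7   8  33] [ 0.56501681 -0.16018196  0.085     ]
top0 [277.625 181.125] [271 180  14   3  16] [ 0.54801211 -0.06656406  0.085     ]
topl [287.  199.5] [285 197   5   6  26] [ 0.48898111 -0.0947067   0.085     ]
```

```bash
python3 -c "
from bench import r
print(r.hand_in())"
```

```text
the job is handed in; nothing more can be done
None
```

I pushed the crank round with the closed fingertips until its pedal eye stood over the round anvil. I then pushed the lock lever by its knob to its stop, backed off and moved clear. The job was handed in at about 18.5 s on the clock, with no verdict reported.

- **Crank:** after the lever push and retreat, the top camera puts the eye about 2 mm from the anvil centre (limit 8 mm). Just before the lever push, the side camera gave about 1 mm. I saw no sign of the crank having lifted.
- **Lever:** on its stop, the knob pushed back with about 10–11 N straight against the push, far above its 1.6 N friction. The pictures show the bar against the stop pin.
- **Lever angle, a thin check:** the lever turned 1.12 rad (±0.03) from where it started, short of the full 1.2 rad and just above the 1.1 rad needed. I take it to have started slightly off fully open. The bar direction I get from the pin's place matches where it ended.
- **Bystanders:** the pedal, bearing cup and socket look unmoved in the last pictures. The jar and wrench were outside those last cropped pictures, and the arm never came down near them.
- **Crank push force:** the wrist showed about 3 to 4 N at most when read between pushes, well under the 30 N limit.

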